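Bring a tachometer boom over a centrifuge's sight glass and hold it at the red mark

TASK

Set up the speed check of the white centrifuge: take the grip of the tachometer boom so that its orange release button is squeezed in, bring the boom round until its sensor is centred over the sight glass in the lid, and draw the bar out until the red line on its scale stands at the mouth of the tube, 90 mm out from home. The boom springs home when let go, so finish while still holding the grip steady there with the button squeezed in. Do not touch the centrifuge, and leave everything else on the bench where it is.

Things in the scene. Friction and masses are not known exactly. Their poses are not given: they have to be found in the camera images.
- tacho_stand: tachometer stand, fixed to the bench: grey base plate 150 x 170 x 18 mm with a small readout console, steel column 25 mm thick and 288 mm high, and all of the boom, a white 24 mm square tube that turns on the column, with a sliding bar, grip and sensor. Origin on the column's axis at the bench; at swing 0 the boom points along the stand's -y
- swing_axis (a point): the point on the column's vertical axis at the boom's height (240 mm above the bench); the boom turns about it. Axes as the stand's
- tube_mouth (a point): centre of the tube's mouth, a black 30 mm square collar with a white rim, 215 mm from the column's axis. Out of it slides the 16 mm square aluminium bar with a scale; the bar carries the black release grip (its block begins 18 mm beyond the mouth when home) and, farther out, the upright sensor. x points outward along the boom
- grip (a point): centre of the black release grip, 20 mm below its top, 252 mm above the bench; moves with the bar; 250 mm from the column's axis when home, 6 mm off the boom's centre line. x outward along the boom, y towards the orange button, z up. 34 mm long in x, 36 across y (30 with the button in). Fingers from above closing along y press the button, whose face is 28 (x) by 34 mm high. Free air below
- sensor_lens (a point): centre of the lens at the lower end of the upright sensor barrel, 194 mm above the bench, on the boom's centre line (sensor top 272 mm up, its block 25 mm beyond the grip's), 310 mm from the column's axis with the bar home and 400 mm with the bar 90 mm out; it moves with the bar
- sight_glass (a point): centre of the round dark sight glass (42 mm across, steel ring of 56 mm) on top of the centrifuge's domed lid, 158 mm above the bench. It lies within 2 mm of 400 mm from the column's axis
- centrifuge: the white bench centrifuge with shut lid, fixed: 200 mm wide, 260 mm deep, 158 mm high; origin at the centre of its underside, front with the teal key panel to its -x, sight glass 10 mm to its +x
- boom_swing (a joint): turn of the boom in rad, counter-clockwise seen from above; 0 where the boom points along the stand's -y; range -1.1 to 0.4. It turns with light friction (about 1 N at the grip) and stays where it is left
- boom_slide (a joint): how far the bar is out, in m: 0 home (latched), 0.090 with the red line at the mouth of the tube, stop at 0.145. The other coloured lines, blue and yellow, are at 0.050 and 0.130. A spring pulls it home with 4 to 5 N, and it latches there
- release (a joint): travel of the release button in m: 0 out, 0.006 fully in (about 6 N). The latch at home is clear from about 0.0045 on; without that the bar does not come out
- tube_rack: teal rack of capped tubes, 160 x 75 mm, 102 mm high, between stand and centrifuge; origin at the centre of its underside
- rotor_key: T-handled steel rotor key lying on the bench between stand and centrifuge, 130 mm long; origin under its middle
- rotor_lid: black round rotor lid with an aluminium knob, 152 mm across, 38 mm high, lying on the bench; origin at the centre of its underside
- tape_roll: small silver roll of reflective tape, 64 mm across, 14 mm high, flat on the bench; origin at the centre of its underside
- reagent_bottle: amber bottle with blue cap, 70 mm across, 150 mm high; origin at the centre of its underside
- tip_box: blue pipette-tip box with clear lid, 120 x 84 mm, 67 mm high; origin at the centre of its underside
- pipette: grey hand pipette lying on the bench, about 225 mm long; origin under its middle

How it is judged (in metres and radians):
On the way:
1. the latch is released: button squeezed in by the fingers and the bar drawn out past 15 mm (value of joint release above 0.0045 m and value of joint boom_slide above 0.015 m and contact force between the fingers and tacho_stand above 3 N), for 0.2 s.
At the end, for the whole second after the job is handed in: through the last second: bar 90 mm out (within 4 mm) and boom still, lens within 12 mm of the sight glass's centre seen from above, button in by at least 4.5 of 6 mm, fingers bearing on the boom with over 3 N; loose things within 20 mm of where they began (value of joint boom_slide between 0.086 and 0.094 m and horizontal distance between sensor_lens and sight_glass below 0.012 m and value of joint release above 0.0045 m and contact force between the fingers and tacho_stand above 3 N and velocity of joint boom_slide between -0.01 and 0.01 m/s and velocity of joint boom_swing between -0.03 and 0.03 rad/s and distance of each of tube_rack, rotor_key, rotor_lid, tape_roll, reagent_bottle, tip_box, pipette from where it was at the start of the episode below 0.02 m); the arm keeps its last pose, push and grip.
It fails at once if the robot touched the centrifuge (contact force between any of the arm, the fingers and centrifuge above 1 N).
It fails at once if something else on the bench was knocked more than 20 mm (distance of any of tube_rack, rotor_key, rotor_lid, tape_roll, reagent_bottle, tip_box, pipette from where it was at the start of the episode above 0.02 m).
It also fails if it takes over 35 s, if anything falls off the work surface, if the arm or the gripper's body presses on something with over 40 N, if the wrist force passes 120 N, or if a joint passes its speed limit or range.

ROBOT

A 6-joint arm with a two-finger parallel gripper is mounted at the origin on the work surface. World frame = base frame: x ahead of the robot, y to its left, z up, the work surface at z = 0. Lengths are in mm, angles in degrees, forces in N, time in s.
With the tool pointing down it reaches from about 350 to 850 mm from the base axis. Payload 8.1 kg.
Tool frame: the origin (TCP) lies between the finger pads; the fingertips stand ahead of it and the grasp point (between the pads) lies 2 mm behind it (nose_length is the z of the fingertips in the tool frame, in mm); z points along the fingers, y is the direction in which the jaws open and shut (so a half turn about z gives the same grasp; the last joint's range is limited). The gripper opens to 85 mm and grips with 20 to 120 N. Pads are 22 mm wide; open, the fingers measure 114 mm over their backs; the gripper's body (76 mm by 85 mm) begins 54 mm behind the grasp point. The pads swing forward as they close: fully open they stand 13 mm farther back than shut.
Start: joints at [-72.731, 7.471, 85.268, -0, 87.261, -4.893], TCP at [226.356, -555.669, 248.292] pointing down, gripper open.
Joint ranges: [-169.43, 169.43], [-51.17, 129.36], [1.28, 143.12], [-76.62, 256.62], [0, 156.53], [-152.29, 152.29]. Speed limits (degrees/s): [136.94, 136.94, 159.86, 180, 180, 180].

INTERFACE

Orientations are given as [roll, pitch, yaw] about the fixed x, y, z axes, in that order (R = Rz(yaw) Ry(pitch) Rx(roll)).
In Python, from bench import * gives the robot as it stands.
- The arm moves only by the tool jog_arm, never from a script. Its argument "plan" is a list of rows, each a list of 3 entries, a list of its own where there are three numbers: the turn, a rotation vector about the tool's x, y, z in degrees, then the shift along the tool's x, y, z in m, then the gripper's target within -1 to 1 (fully open at 1, half-way at 0, shut at -1). A call has 1 to 12 rows; each row is the pose to reach, as a shift and turn from the pose commanded when the call began, along the tool's axes at that moment; what a row does not reach only later rows make up. A row lasts 1/8 s, in which the tool goes at most 62.5 mm and 10.7 degrees, less where a joint would pass 70% of its speed; a pose out of reach is approached as far as the arm can. A call with a gripper value outside its range is refused whole. The fingers move at their own pace and stop on an object; "force" is the grip in N (left out, the last holds). Time passes only in rows, so rows that repeat a pose let the fingers close. It gives the time, the measured TCP pose, the force and the opening at its end, in the units of the state.
- sense(): the state, without advancing time (a new reading comes with each control period).
- snapshot(name): name is "scene" or "top"; returns (picture, depth): 400x640x3 uint8, blue, green, red; 400x640 float32, mm along the optical axis (not along the pixel's ray), 0 where there is no reading.
- camera_info(name): a dict with "fov_y" (degrees; the focal length in pixels is half the picture's height over the tangent of half this angle, whatever the lens; pixels are square), "cx", "cy" (the principal point, pixels), "origin" and "orientation" of the camera in the world. Camera axes: x right, y down, z forward; pixel columns grow to the right and rows downward; lengths in mm; the calibration is good to about 2 mm. A picture is of the moment at which its call begins. camera_info takes no time and is no camera call.
- hand_in(): hands the job in, once; it reports no verdict.
The state is a dict: "time": time; "joint_pos": joint angles; "qd": joint speeds; "joint_efforts": joint torques, N m; "tool_pos": TCP position; "tcp_rot": TCP orientation; "ft_force": force on the tool from outside, world axes, zero at the start; "wrist_torque": the same for the moment, N m; "finger_gap": finger opening in mm.
Only numpy, scipy, OpenCV 4.12 (cv2) and the standard library are available. Lean on these libraries where they do the work, as an engineer would, in place of code of your own. Each camera call takes 0.05 s, during which the arm holds its last target.

## Working session

There is one attempt and no reset: what is moved stays moved. The work goes in short steps, Python scripts to look and compute and a tool call to move; the robot and the scene stay as the last step left them, time stands still between calls to the robot, and variables do not carry over. Pictures are saved under pics/ and viewed, and the job is handed in when it is done.

Besides the shell and the picture viewer there is one more tool, called after "Emit:" by a JSON object that holds its "method" and its "body". jog_arm: Moves the arm, as the interface text tells. Its arguments: {"type":"object","properties":{"plan":{"type":"array","items":{"type":"array"}},"force":{"type":"number"}},"required":["plan"]}

```bash
mkdir -p pics
cat > h.py <<'E'
from bench import *
import numpy as np, cv2
from scipy.spatial.transform import Rotation as R
def ray(info,u,v):
    f=200/np.tan(np.radians(info['fov_y'])/2)
    return np.array([(u-info['cx'])/f,(v-info['cy'])/f,1.])
E
python3 - <<'E'
from h import *
print(sense())
for n in ("scene","top"):
    i=camera_info(n);print(n,i)
    p,d=snapshot(n);cv2.imwrite(f"pics/{n}0.png",p);np.save(f"{n}0.npy",d)
E
```

```text
{'time': 0.0, 'joint_pos': array([-7.27307217e+01,  7.51548121e+00,  8.53283842e+01, -1.54908515e-03,
        8.72614294e+01, -4.89410217e+00]), 'qd': array([ 0.07598259, -0.09659224, -0.03124406, -0.02413004,  0.09669481,
        0.06597086]), 'joint_efforts': array([-1.41755936e-03, -5.69393528e+01, -5.00554347e+01, -2.27512505e-04,
        1.48650329e-02,  3.48038918e-05]), 'tool_pos': array([ 226.19889043, -555.17636566,  247.24908929]), 'tcp_rot': array([-1.79894957e+02, -7.44161835e-03,  2.21634491e+01]), 'ft_force': array([-0.24636489, -0.5190626 , -1.11440231]), 'wrist_torque': array([ 0.02837789, -0.00208402,  0.00740767]), 'finger_gap': 85.38390790276726}
scene {'fov_y': 48.55856217106729, 'cx': 323.543307966887, 'cy': 206.81079264495287, 'origin': array([1313.14301504, -874.75336711,  916.4052675 ]), 'orientation': array([-121.68383897,   -0.4946477 ,   40.32001585])}
top {'fov_y': 53.359919012728035, 'cx': 323.28272466420896, 'cy': 201.25548645475888, 'origin': array([ 289.18145925,   51.05993587, 1596.61441803]), 'orientation': array([-169.83515964,   -0.63724129,  -89.23928412])}
```

View pics/scene0.png

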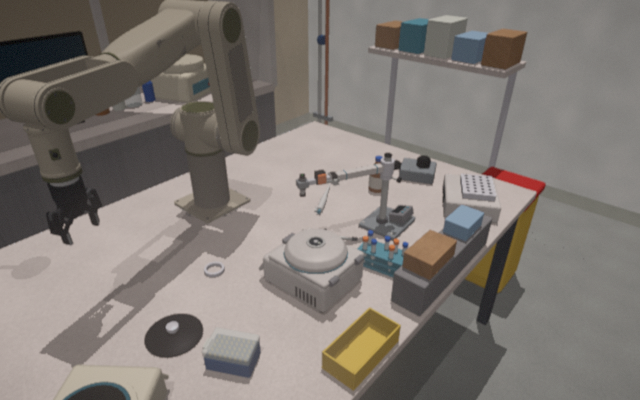

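View pics/top0.png

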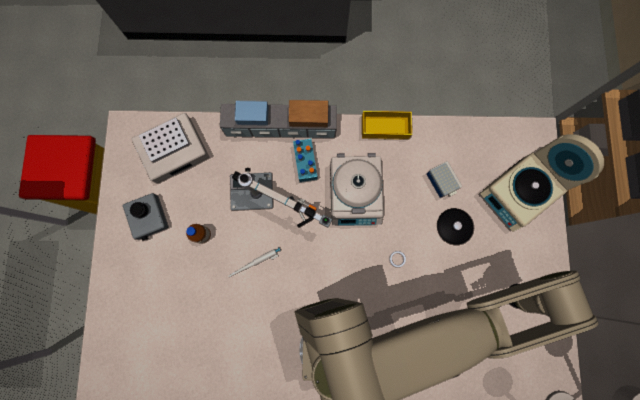

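```bash
python3 -c "
import cv2
p=cv2.imread('pics/top0.png');cv2.imwrite('pics/top0c.png',cv2.resize(p[60:260,250:450],None,fx=3,fy=3,interpolation=cv2.INTER_CUBIC))
p=cv2.imread('pics/scene0.png');cv2.imwrite('pics/scene0c.png',cv2.resize(p[60:260,200:460],None,fx=3,fy=3,interpolation=cv2.INTER_CUBIC))
"
```

```text
(no output)
```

View pics/top0c.png

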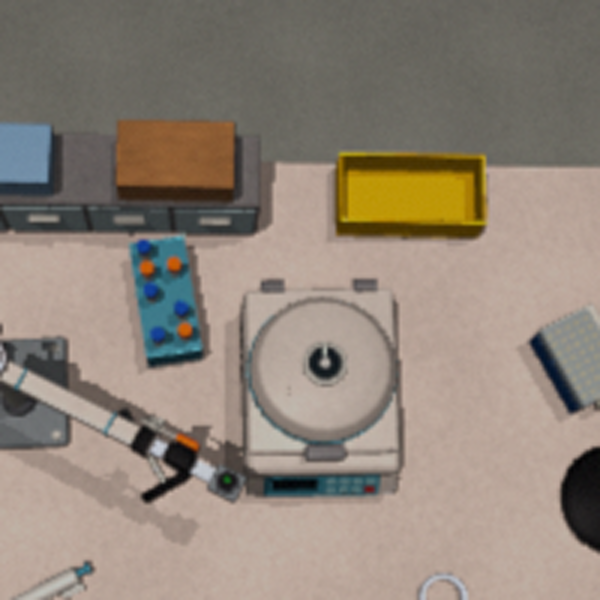

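View pics/scene0c.png

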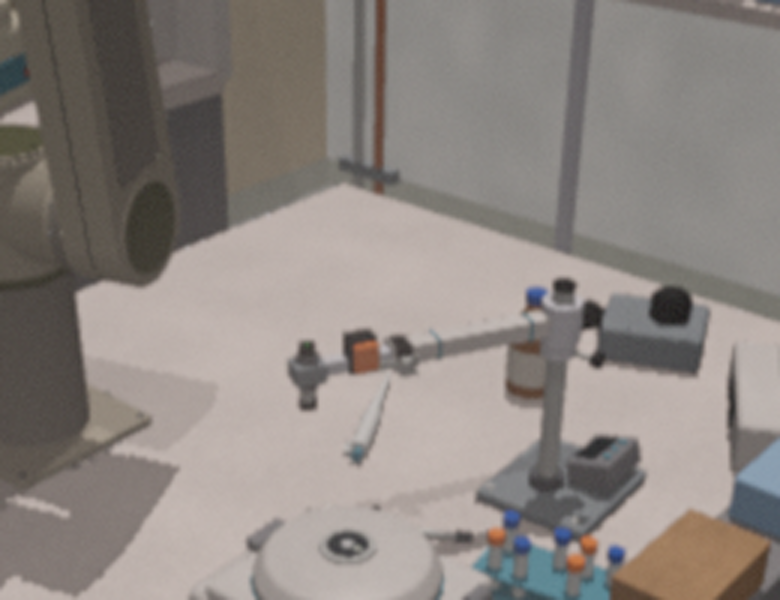

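```bash
python3 -c "
import cv2
p=cv2.imread('pics/top0.png');cv2.imwrite('pics/top0d.png',cv2.resize(p[155:240,220:345],None,fx=6,fy=6,interpolation=cv2.INTER_CUBIC))
"
cat >> h.py <<'E'
def Rm(i): return R.from_euler('xyz',i['orientation'],degrees=True).as_matrix()
def atz(n,u,v,z):
    i=camera_info(n); d=Rm(i)@ray(i,u,v); o=i['origin']; return o+d*(z-o[2])/d[2]
def proj(n,P):
    i=camera_info(n); c=Rm(i).T@(np.array(P,float)-i['origin']); f=200/np.tan(np.radians(i['fov_y'])/2)
    return c[0]/c[2]*f+i['cx'],c[1]/c[2]*f+i['cy']
def cloud(n,d):
    i=camera_info(n); v,u=np.mgrid[0:400,0:640]; f=200/np.tan(np.radians(i['fov_y'])/2)
    c=np.stack([(u-i['cx'])/f*d,(v-i['cy'])/f*d,d],-1); return c@Rm(i).T+i['origin']
E
python3 - <<'E'
from h import *
d=np.load('top0.npy');c=cloud('top',d)
for u,v in((358,181),(310,212),(326,220),(245,178),(313,207),(298,207),(340,140),(310,225)): print(u,v,c[v,u].round(1))
print(c[300:300,200])
E
```

```text
358 181 [625.5 -89.3 158.3]
310 212 [489.7  83.7 270.5]
326 220 [462.9  29.5 273.7]
245 178 [599.6 304.4 287.8]
313 207 [507.8  74.  264.9]
298 207 [509.1 125.5 252.4]
340 140 [838.  -29.6  -1. ]
310 225 [476.9  89.2   5.8]
[]
```

View pics/top0d.png

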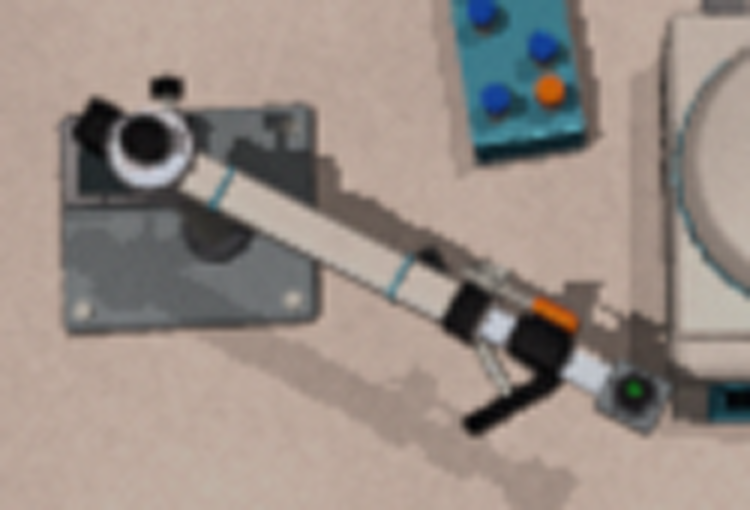

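Run:
```python
from h import *
d=np.load('top0.npy');c=cloud('top',d)
q=lambda U,V:((U+.5)/6-.5+220,(V+.5)/6-.5+155)
col=atz('top',*q(148,140),288); glass=atz('top',*q(0,0),0)
gl=atz('top',(325.5)/3-.5+250,(364.5)/3-.5+60,158)
sen=atz('top',*q(633,391),272); gt=atz('top',*q(541,342),272); ob=atz('top',*q(556,314),265)
mouth=atz('top',*q(480,322),248)
print('col',col,'gl',gl,np.hypot(*(gl-col)[:2]))
for n,p in (('sen',sen),('gt',gt),('ob',ob),('mouth',mouth)):
    e=(p-col)[:2]; print(n,p.round(1),np.hypot(*e).round(1),np.degrees(np.arctan2(e[1],e[0])).round(2))
e=(gl-col)[:2];print('gl ang',np.degrees(np.arctan2(e[1],e[0])))
np.set_printoptions(linewidth=250)
print(c[200:232,290:335,2].round().astype(int))
# scene checks
for n,P in (('col',(col[0],col[1],288)),('gl',gl),('sen',sen),('gt',gt)): print(n,proj('scene',P))
```

```text
col [599.79317666 306.88560656 288.        ] gl [625.62904597 -89.29416737 158.        ] 397.02129088247915
sen [464.   32.6 272. ] 306.1 -116.35
gt [490.9  84.5 272. ] 247.6 -116.1
ob [508.1  76.6 265. ] 247.9 -111.72
mouth [505.6 120.2 248. ] 209.1 -116.79
gl ang -86.26888266967073
[[250 256 251 ...  95 116 110]
 [248 254 254 ...  91 118 106]
 [252 252 252 ...  97 119 116]
 ...
 [  0  -2   1 ...   4   1  -2]
 [  1   0  -5 ...   3  -2   1]
 [ -1   7  -7 ...   3  -4   1]]
col (np.float64(387.5787705607215), np.float64(153.47874714134846))
gl (np.float64(315.7883312178444), np.float64(240.25389368227252))
sen (np.float64(302.5875681209705), np.float64(173.7232345362575))
gt (np.float64(319.8488182242754), np.float64(170.64188333208813))
```

Run:
```python
from h import *
import sys
np.set_printoptions(linewidth=250,threshold=sys.maxsize)
d=np.load('top0.npy');c=cloud('top',d)
print('     ',np.arange(292,334))
for v in range(198,230): print(v,c[v,292:334,2].round().astype(int))
```

```text
[292 293 294 295 296 297 298 299 300 301 302 303 304 305 306 307 308 309 310 311 312 313 314 315 316 317 318 319 320 321 322 323 324 325 326 327 328 329 330 331 332 333]
198 [1597   12   -5    2   -2    4    4    3   -3    1   -6   -5    0    4    1   -5   -3    6   -1    0   -1    2   -1    3    1   -1    2    3   -6    3   -6   -1   -6   -1   -2    5    3   -1  -11   82   99  115]
199 [ 17  14  15   1   8 244 247 247 242 232   5 250  -5   1   1   1   1  -1  -1  -5  -2   0  -5   0  -6   4  -3   3   0   2   5  -2   1   4   5  -2  -1  -6  -2  84  90 111]
200 [251  12  10   0   0 246 245 240 244 241 248 246 240   1   1   0   0  -2  -7  -2   2  -1  -3   3   1   3  -1  -2   6   3   1   2  -4  -5   0  -1   6   4   8  90  95 116]
201 [254 257 250  -2  -4   1   7 241 246 243 247 243 243   1   2  -5   1   4  -3  -1  -3   0   4  -1  -5  -1   0  -1  -1   1   2   0   1   6   0  -6  -4  -3   1  90  91 118]
202 [252 255 250 248 253 254 252 231 230 243 242 233 229  -2  -4   0  -4  -4   1  -2   3   4  -1   1   0   1  -4  -6  -9   0   0   3   8   2  -4   3   1  -5   7  86  97 119]
203 [254 255 252 2
[... 3979 characters left out ...]
  3  -1   3  -2   4  -3   5  -5   4   4   2 242 256 256 251 255 250 245   5   3  39  42]
226 [  3   2   2  -3   5   6  15  16  20  10   0  -4  -7   3   2  -2   1  -2   0  -2   1   3  -4  -1  -3   2  -2   4   0  -2  -1   7   6 244 250 251 252  -6  -1   0  -3   2]
227 [  6   1  -3  -3  -4   6  14  10  10  -2   0  -1   2   1   0   3  -4  -3   2  -4  -3   0   5   2   5   3  -2  -2   1   4  -4   2   5  -1   6 242 239   8   0   0  -3   1]
228 [ 5 -2  4  2  1 -1  0  5  1  3 -2 -3  0 -5 -3  3  2  1  3 -6 -6  3 -3 -1 -2 -4  8 10 -1  2  0  4  4 -4 -1  4  2  2  1 -1 -4 -1]
229 [ 1 -5  0  1  2  4 -3  3 -4 -2 -2 -3 -1  3  2  1  0  3 -2  2 -1  8 -1 -2  3 -5  5  3 -2  4 -1 -7 -3  0  3  2 -3  3  0 -3  4  1]
```

```bash
python3 -c "
import cv2
p=cv2.imread('pics/scene0.png');cv2.imwrite('pics/scene0d.png',cv2.resize(p[150:215,285:385],None,fx=8,fy=8,interpolation=cv2.INTER_CUBIC))
"
```

```text
(no output)
```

View pics/scene0d.png

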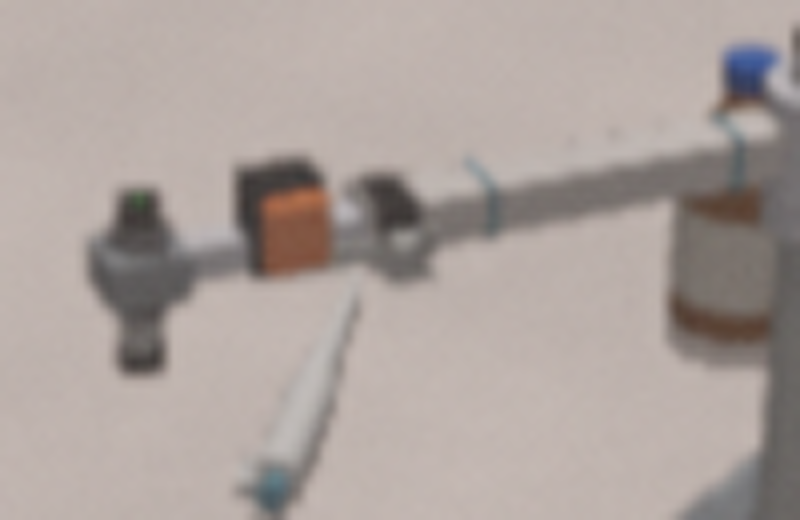

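Run:
```python
from h import *
d=np.load('top0.npy');c=cloud('top',d)
C=np.array([600.5,310.2]);a=np.radians(-116.2);u=np.array([np.cos(a),np.sin(a)]);n=np.array([-u[1],u[0]])
P=c[198:230,290:335].reshape(-1,3)
P=P[(P[:,2]>225)&(P[:,2]<290)]
x=(P[:,:2]-C)@u;y=(P[:,:2]-C)@n
def st(m,l): print(l,m.sum(),np.percentile(x[m],[0,5,50,95,100]).round(1),np.percentile(y[m],[0,5,50,95,100]).round(1),P[m,2].mean())
st((P[:,2]>258)&(x<275)&(x>228),'block'); st((P[:,2]>262)&(x>285),'sensor')
st((x<228)&(y>17),'rod'); st((x>270)&(x<285)&(P[:,2]>244),'bar');st((x>195)&(x<225)&(abs(y)<20),'collar')
m=y>17
for k in np.argsort(x[m]):print(P[m][k].round(0),x[m][k].round(),y[m][k].round())
```

```text
block 104 [233.6 235.8 250.9 265.4 267.4] [-12.2 -11.5   3.9  21.9  24.6] 269.8946349173942
sensor 26 [301.8 303.4 310.8 318.  318.6] [-10.3  -8.1  -0.7   6.8   8.1] 271.4691031643401
rod 34 [188.9 191.9 206.3 223.3 225.4] [19.4 19.7 23.9 32.  32.4] 240.7114376076389
bar 22 [270.  270.2 277.3 283.7 284.1] [-7.6 -7.3  0.3  7.6  7.9] 248.46483822669953
collar 79 [195.2 196.6 208.3 222.6 224.4] [-14.8 -14.   -0.5  15.   19.9] 251.36518398124997
[538. 130. 244.] 189.0 24.0
[535. 130. 246.] 191.0 20.0
[538. 126. 247.] 193.0 25.0
[535. 127. 245.] 194.0 22.0
[538. 123. 247.] 196.0 26.0
[536. 123. 240.] 196.0 24.0
[539. 120. 242.] 198.0 29.0
[532. 123. 241.] 198.0 21.0
[530. 124. 231.] 198.0 19.0
[541. 117. 232.] 200.0 32.0
[535. 120. 244.] 200.0 25.0
[531. 120. 230.] 201.0 21.0
[531. 120. 246.] 202.0 22.0
[536. 116. 241.] 203.0 27.0
[532. 116. 243.] 204.0 24.0
[528. 116. 243.] 206.0 21.0
[527. 117. 230.] 206.0 20.0
[534. 113. 248.] 206.0 28.0
[531. 113. 247.] 208.0 25.0
[538. 109. 250.] 208.0 32.0
[527. 113. 229.] 209.0 21.0
[528. 113. 242.] 209.0 23.0
[535. 109. 246.] 209.0 30.0
[532. 109.
[... 213 characters left out ...]

[520. 102. 250.] 222.0 20.0
[521.  99. 247.] 225.0 22.0
[519.  99. 236.] 225.0 20.0
[519.  95. 240.] 229.0 21.0
[518.  92. 243.] 232.0 22.0
[517.  92. 231.] 233.0 21.0
[514.  88. 268.] 238.0 21.0
[510.  87. 270.] 240.0 17.0
[515.  84. 264.] 241.0 23.0
[510.  84. 273.] 243.0 18.0
[515.  81. 262.] 243.0 25.0
[511.  81. 268.] 246.0 21.0
[508.  81. 264.] 247.0 18.0
[510.  77. 274.] 249.0 21.0
[507.  77. 269.] 250.0 19.0
[511.  74. 268.] 252.0 24.0
[508.  74. 265.] 253.0 21.0
[504.  74. 270.] 255.0 17.0
[507.  71. 269.] 256.0 22.0
[504.  71. 265.] 257.0 20.0
[507.  67. 269.] 259.0 24.0
[504.  67. 268.] 261.0 21.0
[501.  67. 262.] 262.0 18.0
[504.  64. 268.] 264.0 22.0
[503.  64. 255.] 264.0 21.0
```

Emit:
{"method": "jog_arm", "body": {"plan": [[[0,0,0],[0,0,-0.06],1],[[0,0,0],[0,0,-0.12],1],[[0,0,-4],[0.04,-0.04,-0.132],1],[[0,0,-8],[0.08,-0.08,-0.132],1],[[0,0,-12],[0.12,-0.12,-0.132],1],[[0,0,-16],[0.16,-0.16,-0.132],1],[[0,0,-20],[0.2,-0.2,-0.132],1],[[0,0,-24],[0.24,-0.24,-0.132],1],[[0,0,-28],[0.28,-0.28,-0.132],1],[[0,0,-32],[0.32,-0.32,-0.132],1],[[0,0,-36],[0.36,-0.36,-0.132],1],[[0,0,-40],[0.4,-0.4,-0.132],1]], "force": 40}}

```text
time: 1.6
tool_pos: [446.2, -32.5, 380.1]
tcp_rot: [-180.0, 0.0, 62.3]
ft_force: [2.1, 0.6, 0.8]
finger_gap: 85.6
```

Emit:
{"method": "jog_arm", "body": {"plan": [[[0,0,-1.6],[0.06,-0.005,0],1],[[0,0,-1.6],[0.11,-0.009,0],1],[[0,0,-1.6],[0.1273,-0.0111,0],1],[[0,0,-1.6],[0.1273,-0.0111,0],1],[[0,0,-1.6],[0.1273,-0.0111,0],1],[[0,0,-1.6],[0.1273,-0.0111,0],1]]}}

```text
time: 2.35
tool_pos: [495.4, 82.1, 380.6]
tcp_rot: [180.0, 0.0, 63.7]
ft_force: [-0.0, -0.6, -0.3]
finger_gap: 85.5
```

Run:
```python
from h import *
s=sense();print(s['tool_pos'],s['tcp_rot'],s['ft_force'],s['joint_pos'],s['time'])
for n in ("scene","top"):
    p,d=snapshot(n);cv2.imwrite(f"pics/{n}1.png",p)
    if n=='scene': cv2.imwrite('pics/s1c.png',cv2.resize(p[80:230,240:440],None,fx=4,fy=4,interpolation=cv2.INTER_CUBIC))
```

```text
[495.40205021  82.14713295 380.55790711] [1.79971276e+02 1.26340496e-03 6.36572029e+01] [-0.01159974 -0.62509235 -0.29107274] [ 3.57386120e+00 -8.65675816e+00  8.76322620e+01 -1.57096557e-02
  1.01000229e+02  2.99136571e+01] 2.35
```

View pics/s1c.png

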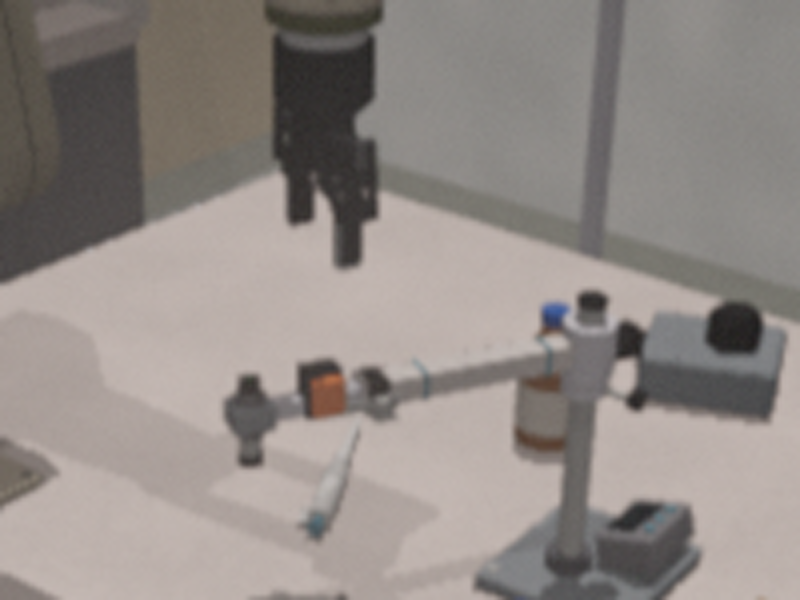

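View pics/top1.png

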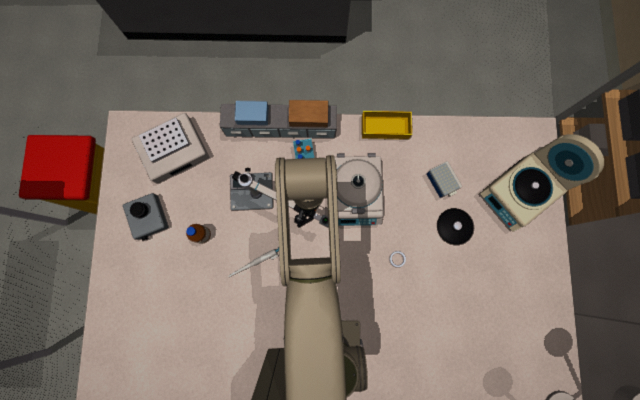

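Emit:
{"method": "jog_arm", "body": {"plan": [[[0,0,0],[0.001,0,0.05],1],[[0,0,0],[0.001,0,0.1],1],[[0,0,0],[0.001,0,0.13],1],[[0,0,0],[0.001,0,0.13],1],[[0,0,0],[0.001,0,0.13],1],[[0,0,0],[0.001,0,0.13],1]]}}

```text
time: 3.2
tool_pos: [497.1, 84.3, 252.7]
tcp_rot: [179.8, -0.1, 63.7]
ft_force: [-0.0, 0.2, 0.1]
finger_gap: 85.1
```

Run:
```python
from h import *
s=sense();print(s['tool_pos'],s['tcp_rot'],s['ft_force'],s['time'])
p,d=snapshot('scene');cv2.imwrite('pics/s2c.png',cv2.resize(p[130:210,270:400],None,fx=6,fy=6,interpolation=cv2.INTER_CUBIC))
```

```text
[497.14487282  84.25416129 252.65821782] [ 1.79818748e+02 -1.05021388e-01  6.37475068e+01] [-0.03771825  0.24843609  0.05924068] 3.2
```

View pics/s2c.png

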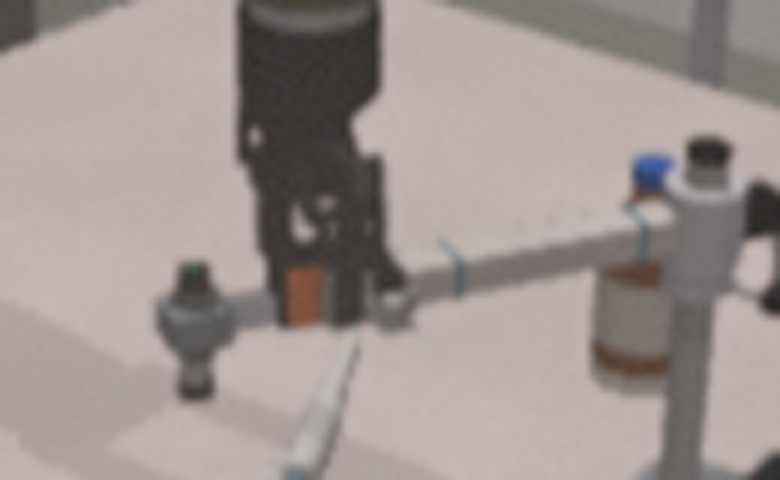

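Emit:
{"method": "jog_arm", "body": {"plan": [[[0,0,0],[0,0,0],-1],[[0,0,0],[0,0,0],-1],[[0,0,0],[0,0,0],-1],[[0,0,0],[0,0,0],-1],[[0,0,0],[0,0,0],-1],[[0,0,0],[0,0,0],-1],[[0,0,0],[0,0,0],-1],[[0,0,0],[0,0,0],-1]], "force": 50}}

```text
time: 4.25
tool_pos: [496.1, 84.3, 250.9]
tcp_rot: [180.0, -0.0, 63.8]
ft_force: [-3.5, -0.6, 5.7]
finger_gap: 27.0
```

Run:
```python
from h import *
s=sense();print(s['tool_pos'],s['tcp_rot'],s['ft_force'],s['time'],s['finger_gap'])
```

```text
[496.07052934  84.29351385 250.86850198] [ 1.79970516e+02 -5.46461515e-03  6.37870585e+01] [-3.54446731 -0.58391473  5.7028577 ] 4.25 26.990397568501887
```

Emit:
{"method": "jog_arm", "body": {"plan": [[[0,0,0],[-0.006,0,0],-1],[[0,0,0],[-0.012,0,0],-1],[[0,0,0],[-0.018,0,0],-1],[[0,0,0],[-0.024,0,0],-1],[[0,0,0],[-0.03,0,0],-1],[[0,0,0],[-0.03,0,0],-1],[[0,0,0],[-0.03,0,0],-1],[[0,0,0],[-0.03,0,0],-1]]}}

```text
time: 5.25
tool_pos: [483.1, 57.8, 250.8]
tcp_rot: [180.0, -0.1, 63.8]
ft_force: [1.2, 3.6, 5.2]
finger_gap: 27.1
```

Run:
```python
from h import *
s=sense();print(s['tool_pos'],s['tcp_rot'],s['ft_force'],s['time'],s['finger_gap'])
p,d=snapshot('scene');cv2.imwrite('pics/s3c.png',cv2.resize(p[130:210,270:400],None,fx=6,fy=6,interpolation=cv2.INTER_CUBIC))
```

```text
[483.12364921  57.8042129  250.80887338] [ 1.79954754e+02 -5.52696620e-02  6.37814450e+01] [1.19203504 3.62464087 5.22091659] 5.25 27.14174762876272
```

View pics/s3c.png

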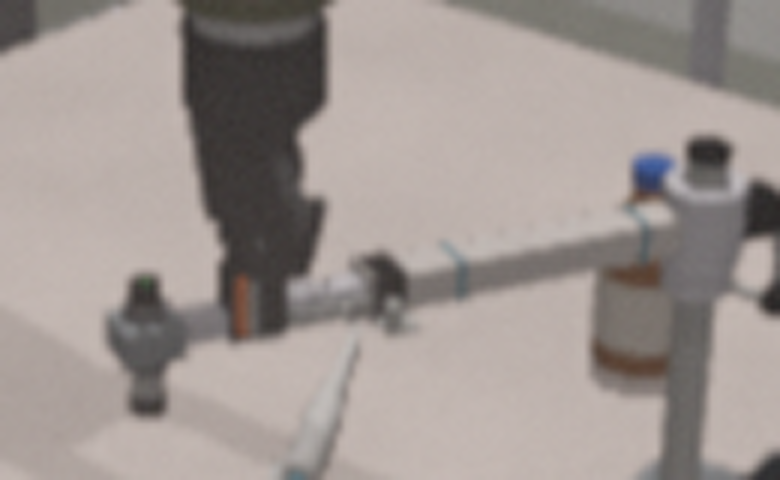

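Run:
```python
from h import *
C=np.array([600.5,310.2])
def tcp(a,s):
    a=np.radians(a);u=np.array([np.cos(a),np.sin(a)]);n=np.array([-u[1],u[0]]);return C+(248.8+s)*u+6*n
def rows(a0,s0,a1,s1,N):
    yaw=np.radians(a0+180);x=np.array([np.cos(yaw),np.sin(yaw)]);y=np.array([np.sin(yaw),-np.cos(yaw)])
    p0=tcp(a0,s0)
    for k in range(1,N+1):
        t=k/N;a=a0+t*(a1-a0);d=tcp(a,s0+t*(s1-s0))-p0
        print(f"[[0,0,{-(a-a0):.2f}],[{d@x/1e3:.4f},{d@y/1e3:.4f},0],-1],",end='')
    print();print(tcp(a1,s1))
rows(-116.2,30,-101.2,60,11)
rows(-101.2,60,-86.4,90,11)
```

```text
[[0,0,-1.36],[-0.0025,0.0067,0],-1],[[0,0,-2.73],[-0.0048,0.0135,0],-1],[[0,0,-4.09],[-0.0070,0.0205,0],-1],[[0,0,-5.45],[-0.0090,0.0275,0],-1],[[0,0,-6.82],[-0.0109,0.0347,0],-1],[[0,0,-8.18],[-0.0125,0.0419,0],-1],[[0,0,-9.55],[-0.0140,0.0493,0],-1],[[0,0,-10.91],[-0.0153,0.0568,0],-1],[[0,0,-12.27],[-0.0163,0.0643,0],-1],[[0,0,-13.64],[-0.0172,0.0720,0],-1],[[0,0,-15.00],[-0.0179,0.0797,0],-1],
[546.40616328   6.11564192]
[[0,0,-1.35],[-0.0025,0.0073,0],-1],[[0,0,-2.69],[-0.0048,0.0147,0],-1],[[0,0,-4.04],[-0.0070,0.0223,0],-1],[[0,0,-5.38],[-0.0089,0.0300,0],-1],[[0,0,-6.73],[-0.0107,0.0377,0],-1],[[0,0,-8.07],[-0.0123,0.0456,0],-1],[[0,0,-9.42],[-0.0137,0.0536,0],-1],[[0,0,-10.76],[-0.0149,0.0616,0],-1],[[0,0,-12.11],[-0.0159,0.0698,0],-1],[[0,0,-13.45],[-0.0167,0.0780,0],-1],[[0,0,-14.80],[-0.0172,0.0863,0],-1],
[627.76158839 -27.55471247]
```

Emit:
{"method": "jog_arm", "body": {"plan": [[[0,0,-1.36],[-0.0025,0.0067,0],-1],[[0,0,-2.73],[-0.0048,0.0135,0],-1],[[0,0,-4.09],[-0.007,0.0205,0],-1],[[0,0,-5.45],[-0.009,0.0275,0],-1],[[0,0,-6.82],[-0.0109,0.0347,0],-1],[[0,0,-8.18],[-0.0125,0.0419,0],-1],[[0,0,-9.55],[-0.014,0.0493,0],-1],[[0,0,-10.91],[-0.0153,0.0568,0],-1],[[0,0,-12.27],[-0.0163,0.0643,0],-1],[[0,0,-13.64],[-0.0172,0.072,0],-1],[[0,0,-15],[-0.0179,0.0797,0],-1],[[0,0,-15],[-0.0179,0.0797,0],-1]]}}

```text
time: 6.8
tool_pos: [547.0, 6.5, 250.8]
tcp_rot: [179.9, -0.0, 78.8]
ft_force: [-1.3, 3.7, 5.6]
finger_gap: 26.9
```

Run:
```python
from h import *
s=sense();print(s['tool_pos'],s['tcp_rot'],s['ft_force'],s['wrist_torque'],s['time'],s['finger_gap'])
p,d=snapshot('scene');cv2.imwrite('pics/s4c.png',cv2.resize(p[130:260,250:400],None,fx=5,fy=4.5,interpolation=cv2.INTER_CUBIC))
```

```text
[546.99439109   6.45820985 250.84626913] [ 1.79946088e+02 -4.24189310e-02  7.88003933e+01] [-1.26546061  3.74089137  5.58015723] [ 0.5081732  -0.06127203  0.39476196] 6.8 26.910412189825422
```

View pics/s4c.png

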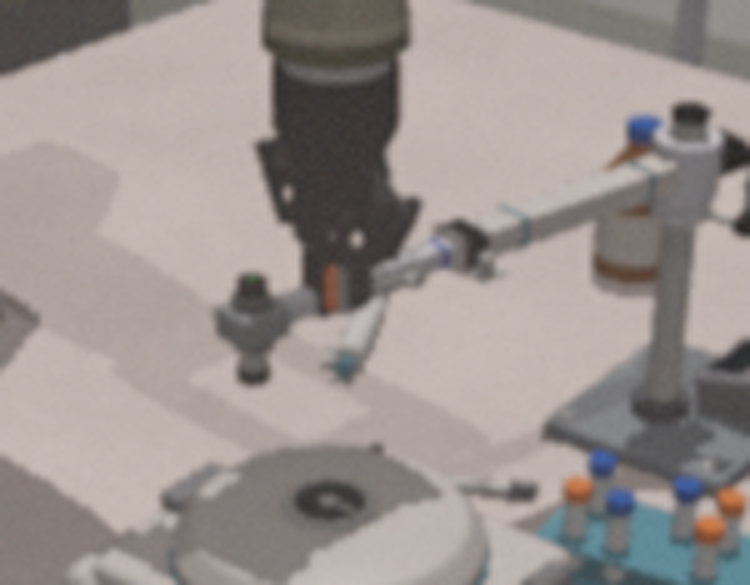

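The bar is out with the blue line (crop ~440,250) just clear of the tube mouth (~455,245), which agrees with about 60 mm of slide. The second half of the swing comes next.

Emit:
{"method": "jog_arm", "body": {"plan": [[[0,0,-1.35],[-0.0025,0.0073,0],-1],[[0,0,-2.69],[-0.0048,0.0147,0],-1],[[0,0,-4.04],[-0.007,0.0223,0],-1],[[0,0,-5.38],[-0.0089,0.03,0],-1],[[0,0,-6.73],[-0.0107,0.0377,0],-1],[[0,0,-8.07],[-0.0123,0.0456,0],-1],[[0,0,-9.42],[-0.0137,0.0536,0],-1],[[0,0,-10.76],[-0.0149,0.0616,0],-1],[[0,0,-12.11],[-0.0159,0.0698,0],-1],[[0,0,-13.45],[-0.0167,0.078,0],-1],[[0,0,-14.8],[-0.0172,0.0863,0],-1],[[0,0,-14.8],[-0.0172,0.0863,0],-1]]}}

```text
time: 8.35
tool_pos: [628.2, -27.0, 250.8]
tcp_rot: [180.0, -0.0, 93.6]
ft_force: [-0.9, 4.4, 6.9]
finger_gap: 27.1
```

Emit:
{"method": "jog_arm", "body": {"plan": [[[0,0,0],[0,0,0],-1],[[0,0,0],[0,0,0],-1]]}}

```text
time: 8.6
tool_pos: [627.9, -26.9, 250.8]
tcp_rot: [180.0, -0.0, 93.6]
ft_force: [-0.1, 3.8, 6.9]
finger_gap: 27.1
```

Run:
```python
from h import *
s=sense();print(s['tool_pos'],s['tcp_rot'],s['ft_force'],s['wrist_torque'],s['time'],s['finger_gap'])
p,d=snapshot('scene');np.save('s5.npy',d);cv2.imwrite('pics/s5.png',p);cv2.imwrite('pics/s5c.png',cv2.resize(p[160:250,280:380],None,fx=8,fy=6.6,interpolation=cv2.INTER_CUBIC))
p,d=snapshot('top');np.save('t5.npy',d);cv2.imwrite('pics/t5.png',p);cv2.imwrite('pics/t5c.png',cv2.resize(p[145:220,280:380],None,fx=8,fy=8,interpolation=cv2.INTER_CUBIC))
```

```text
[627.91208383 -26.94712658 250.82123281] [ 1.79956334e+02 -2.97230672e-02  9.35895603e+01] [-0.10902569  3.78841822  6.93368893] [0.58974593 0.02500334 0.30000747] 8.6 27.122170476802992
```

View pics/s5c.png

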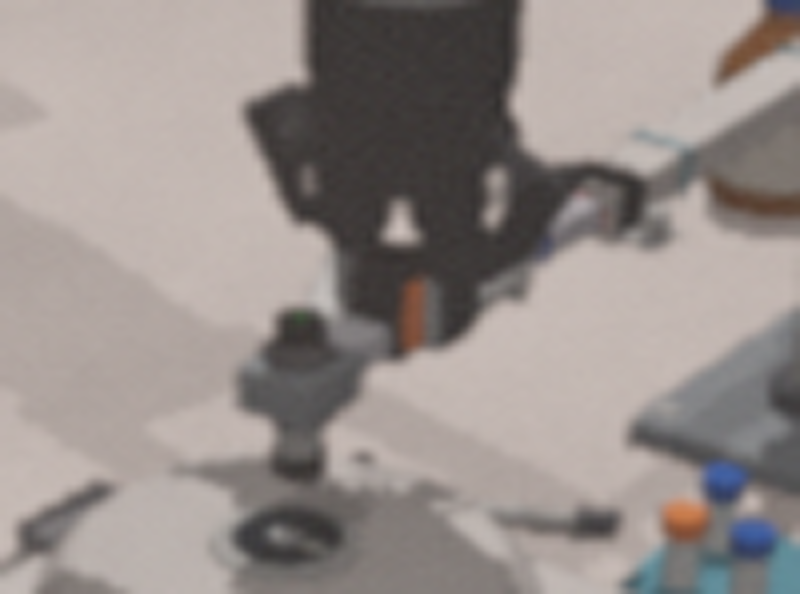

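View pics/t5c.png

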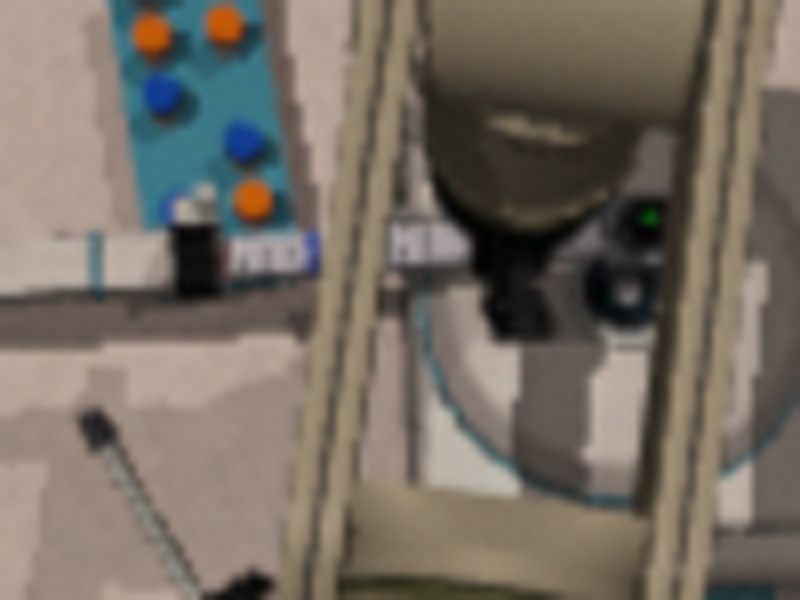

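Run:
```python
from h import *
p=cv2.imread('pics/t5.png');cv2.imwrite('pics/t5d.png',cv2.resize(p[165:190,290:370],None,fx=10,fy=10,interpolation=cv2.INTER_CUBIC))
p=cv2.imread('pics/s5.png');cv2.imwrite('pics/s5d.png',cv2.resize(p[175:215,335:375],None,fx=15,fy=15,interpolation=cv2.INTER_CUBIC))
q=lambda U,V:((U+.5)/8-.5+280,(V+.5)/8-.5+145)
print('sen',atz('top',*q(650,217),272))
print('blue',atz('top',*q(312,252),248)); print('red',atz('top',*q(222,258),248))
# sensor top from scene
print('sen scene',atz('scene',300.5/8-.5+280,318.5/6.6-.5+160,272))
i=300.5/8-.5+280
print('lens scene',atz('scene',299.5/8-.5+280,466/6.6-.5+160,196))
print('glass scene',atz('scene',289/8-.5+280,536/6.6-.5+160,158))
```

```text
sen [631.8838871  -87.90005878 272.        ]
blue [620.02961963  56.88880383 248.        ]
red [616.72185586  95.98352108 248.        ]
sen scene [631.56106316 -90.64565375 272.        ]
lens scene [630.24468037 -89.56504733 196.        ]
glass scene [626.75461743 -91.29978439 158.        ]
```

View pics/t5d.png

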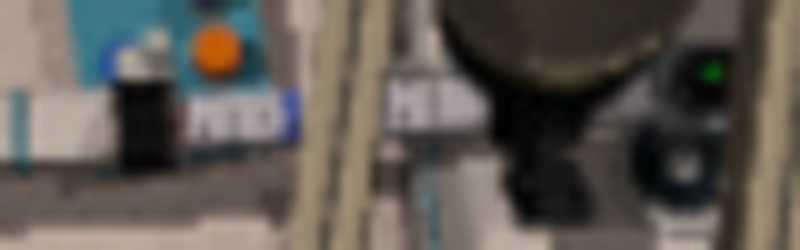

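View pics/s5d.png

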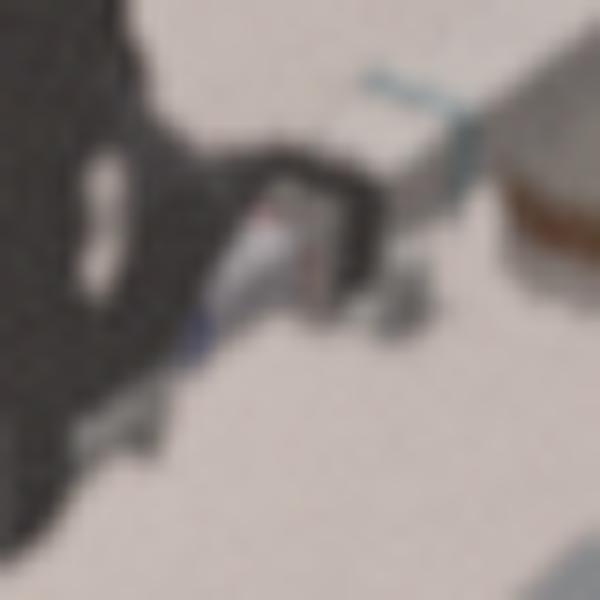

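Emit:
{"method": "jog_arm", "body": {"plan": [[[0,0,0.3],[-0.0002,-0.0018,0],-1],[[0,0,0.6],[-0.0004,-0.0036,0],-1],[[0,0,0.8],[-0.0005,-0.0046,0],-1],[[0,0,0.8],[-0.0005,-0.0046,0],-1],[[0,0,0.8],[-0.0005,-0.0046,0],-1],[[0,0,0.8],[-0.0005,-0.0046,0],-1],[[0,0,0.8],[-0.0005,-0.0046,0],-1],[[0,0,0.8],[-0.0005,-0.0046,0],-1]]}}

```text
time: 9.7
tool_pos: [623.2, -27.4, 250.8]
tcp_rot: [180.0, -0.1, 92.8]
ft_force: [-1.3, 5.3, 6.7]
finger_gap: 27.1
```

Run:
```python
from h import *
s=sense();print(s['tool_pos'],s['tcp_rot'],s['ft_force'],s['wrist_torque'],s['time'],s['finger_gap'])
p,d=snapshot('scene');cv2.imwrite('pics/s6.png',p);np.save('s6.npy',d)
a=cv2.resize(p[200:250,295:345],None,fx=12,fy=12,interpolation=cv2.INTER_CUBIC);cv2.imwrite('pics/s6c.png',a)
p,d=snapshot('top');cv2.imwrite('pics/t6.png',p);cv2.imwrite('pics/t6c.png',cv2.resize(p[155:195,300:380],None,fx=10,fy=10,interpolation=cv2.INTER_CUBIC))
cv2.imwrite('pics/t6d.png',cv2.resize(p[165:190,290:340],None,fx=16,fy=16,interpolation=cv2.INTER_CUBIC))
```

```text
[623.15858081 -27.37807234 250.80018677] [ 1.79977297e+02 -5.57359080e-02  9.28030950e+01] [-1.33473391  5.34929871  6.6613511 ] [0.76288283 0.20488456 0.23978043] 9.7 27.08970457491039
```

View pics/s6c.png

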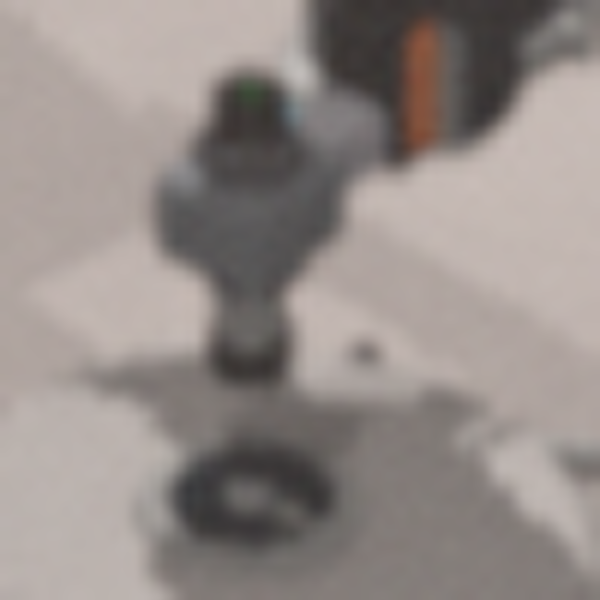

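View pics/t6c.png

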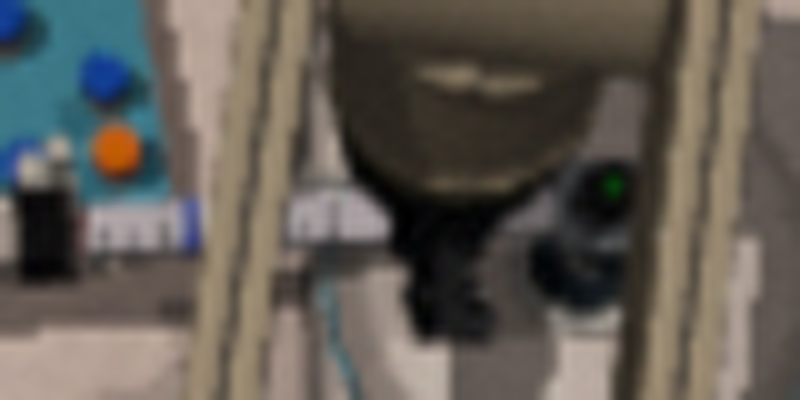

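View pics/t6d.png

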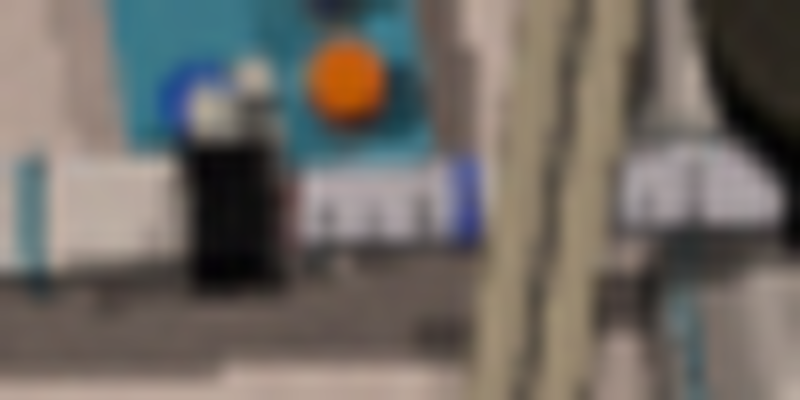

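Run:
```python
from h import *
C=np.array([600.5,310.2])
s=atz('top',613.5/10-.5+300,185.5/10-.5+155,272);print('sen',s,np.hypot(*(s[:2]-C)))
b=atz('top',466/16-.5+290,199/16-.5+165,248);print('blue',b,'s=',np.hypot(*(b[:2]-C))-165)
r=atz('top',287/16-.5+290,212/16-.5+165,248);print('red',r,'s=',np.hypot(*(r[:2]-C))-125)
s=atz('scene',252.5/12-.5+295,90/12-.5+200,272);print('sen scene',s)
l=atz('scene',250/12-.5+295,368/12-.5+200,196);print('lens scene',l)
g=atz('scene',250/12-.5+295,497/12-.5+200,158);print('glass scene',g)
t=sense()['tool_pos'][:2];v=t-C;print('tcp r',np.hypot(*v)-248.8)
print(sense()['qd'])
```

```text
sen [627.07498302 -88.01249823 272.        ] 399.09826292479227
blue [616.90408031  56.62322732 248.        ] s= 89.10681512391673
red [613.3800064   95.48082516 248.        ] s= 90.10513385239852
sen scene [625.78552463 -90.41296679 272.        ]
lens scene [626.99592964 -92.79426359 196.        ]
glass scene [626.77805368 -92.60855238 158.        ]
tcp r 89.53063810125258
[ 0.00163609  0.00526305 -0.02309147 -0.04842353  0.03943008 -0.06013573]
```

Run:
```python
from h import *
print(hand_in()); s=sense(); print(s['time'],s['tool_pos'],s['finger_gap'])
```

```text
the job is handed in; nothing more can be done
None
the job is handed in; nothing more can be done
```

I gripped the boom's release grip from above at 50 N, drew the bar off its latch, and swung the boom about 29° counter-clockwise while drawing the bar out. I then moved the lens back about 5 mm and handed in at about 9.8 s, still holding the grip. No verdict was reported.

Last checks before handing in:
- **Slide:** three estimates gave 89.1 mm (blue line), 90.1 mm (red line) and 89.5 mm (tool position). The red line stands at the tube mouth.
- **Sensor over the glass:** the two cameras put it about 2 mm off centre or less. From the top camera the sensor is at (627.1, -88.0) and the glass at (625.6, -89.3). From the scene camera the lens and glass agree to under 1 mm.
- **Hold:** the wrist read about 5 N of pull toward the column, which fits the spring, and the arm was at rest.
- **Button:** the finger gap stayed steady at 27 mm. That is below the 30 mm given for a fully pressed button; I did not resolve the difference and took it as finger flex or a gauge offset. The bar coming off its latch shows the button was in.
- **Centrifuge and loose items:** I saw no sign of contact with the centrifuge or of anything being moved in the pictures, but I did not measure the loose items again at the end.

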